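# Cock the hammer of the watch shock tester

## Robot

A 6-joint arm with a two-finger parallel gripper is mounted at the origin on the work surface. World frame = base frame: x ahead of the robot, y to its left, z up, the work surface at z = 0. Lengths are in m, angles in rad, forces in N, time in s.
With the tool pointing down it reaches from about 0.35 to 0.775 m from the base axis. Payload 5.5 kg.
Tool frame: the origin (TCP) lies at the very end of the fingers, on their centre line; the grasp point (between the pads) lies env.grasp_offset behind it (env.grasp_offset is the distance from the TCP to the grasp point, in m); x points along the fingers, y is the direction in which the jaws open and shut, and the axes are right-handed (so a half turn about x gives the same grasp; the last joint's range is limited). The gripper opens to 85 mm and grips with 20 to 120 N. Pads are 22 mm wide; open, the fingers measure 114 mm over their backs; the gripper's body (76 mm by 85 mm) begins 54 mm behind the grasp point. The pads swing forward as they close: fully open they stand 13 mm farther back than shut.
Start: joints at [1.018, 0.313, 0.046, 1.304, 0, 1.431], TCP at [0.231, 0.527, 0.231] pointing down, gripper open.
Joint ranges: [-2.76, 2.76], [-0.86, 1.69], [-1.03, 1.26], [-2.2, 2.34], [-1.47, 1.5], [-3.14, 3.14]. Speed limits (rad/s): [2.57, 2.57, 3.14, 3.14, 3.14, 3.14].

## Interface

Orientations are given as a unit quaternion [w, x, y, z].
In Python, from workcell import get_state, viewer, job, env gives the robot as it stands.
- The arm moves only by the tool send_rows, never from a script. Its argument "plan" is a list of rows, each a list of 6 numbers: the shift along the tool's x, y, z in mm, then the turn, a rotation vector about the tool's x, y, z in degrees. A call has exactly 10 rows; each row is the pose to reach, as a shift and turn from the pose commanded when the call began, along the tool's axes at that moment; what a row does not reach only later rows make up. A row lasts 1/8 s, in which the tool goes at most 62.5 mm and 10.7 degrees, less where a joint would pass 70% of its speed; a pose out of reach is approached as far as the arm can. A call with a gripper value outside its range is refused whole. "claw" is the finger opening in mm, from 0 to 85.4, set as the call begins (left out, the last holds). The fingers move at their own pace and stop on an object; "newtons" is the grip in N (left out, the last holds). Time passes only in rows, so rows that repeat a pose let the fingers close, or fill a call up. It gives the time, the measured TCP pose, the force and the opening at its end, in the units of the state.
- get_state(): the state, without advancing time (a new reading comes with each control period).
- viewer.read_camera(name): name is "scene" or "top" or "wrist"; returns a dict with "frame" (400x640x3 uint8, blue, green, red), "mtx" (3x3 intrinsics, pixels), "rvec" (rotation vector, rad) and "tvec" (3), from world to camera coordinates, as OpenCV has them. Camera axes: x right, y down, z forward; pixel columns grow to the right and rows downward; lengths in m; the calibration is good to about 2 mm. The wrist camera is an equidistant fisheye: a pixel r from the principal point sees the ray r / f radians off the axis. A picture is of the moment at which its call begins. There is no depth.
- job.hand_in(): hands the job in, once; it reports no verdict.
The state is a dict: "clock": time; "joint_pos": joint angles; "qvel": joint speeds; "tau": joint torques, N m; "tcp_pos": TCP position; "orientation": TCP orientation; "wrist_force": force on the tool from outside, world axes, zero at the start; "ft_torque": the same for the moment, N m; "finger_gap": finger opening in m.
Only numpy, scipy, OpenCV 4.12 (cv2) and the standard library are available. Lean on these libraries where they do the work, as an engineer would, in place of code of your own. Each camera call takes 0.05 s, during which the arm holds its last target.

## Task

Get the shock tester ready for the next watch: draw its spring hammer back by the black grip until the catch hooks it, ease its load onto the catch and let go. The hammer must stay cocked and must never fly forward out of control, and nothing else on the bench may be knocked about.

Things in the scene. Friction and masses are not known exactly. Their poses are not given: they have to be found in the camera images.
- tester: Shock tester, fixed to the bench: cream base plate 340 (x) x 150 (y) x 20 mm. Origin: centre of its underside. x: the way the hammer strikes, roughly away from the robot; y: along the hammer's shaft; z up. At rest the hammer stands upright at x = 0; the anvil column (x 13-59, 135 high) and a foam tray lie ahead of it. Behind the hammer (x under -10) all is free above z = 120 mm
- guard_edge (a point): Middle of the guard's rear bar, at tester (-5, 0, 333) mm. The guard is a level steel wire grid, z 323-337 mm, from x -9 to +154, y -80 to +80 mm, on two posts at x = 115. The resting grip lies just under its rear bar, so the tool must come in from behind (-x side), tilted about 30 to 45 deg from vertical, pointing down and towards +x
- hammer_grip (a point): Centre of the hammer's black grip: a round cross-bar 20 mm thick, 44 mm long along the tester's y, atop the hammer arm (bar 12 x 14 mm, from below), 170 mm from the shaft. Its ends are free: pinch it end to end (44 mm wide). It is a sleeve that turns freely on its pin, so the tool need not turn with the hammer. Under it is the white head, 40 mm thick, 60 long, centre 115 mm from the shaft
- hammer_pivot (a point): Centre of the hammer's shaft (axis of its swing, along the tester's y), at tester (0, 0, 45) mm. The grip goes round it at 170 mm: at hammer angle q it is at tester x = -170 sin q, z = 45 + 170 cos q mm; at rest (0, 0, 215), cocked about (-122, 0, 163)
- hammer (a joint): Hammer angle, rad: 0 upright at rest on its buffer, growing as it is drawn back (to the tester's -x), hard stop at 0.92. Springs pull it forward: about 2.5 N at the grip at rest, 5.3 N cocked, some more while its cross pin pushes the catch aside (from about 0.56). The catch snaps over the pin by 0.83; eased forward, the hammer is then held at about 0.80. Let go unhooked, it flies forward
- catch (a joint): Angle, rad, of the catch, a small steel hook lever with a light spring, on the base behind the hammer: 0 closed (both before and after it has hooked the hammer), up to about 0.15 while the hammer's pin pushes past it. Turned about 0.08 or more it lets the cocked hammer go
- trigger (a point): Top of the trigger paddle, the catch's rear end: a steel plate 28 x 30 mm at tester (-144, 0, 60) mm, about 100 mm below the cocked grip. A light push down (some 4 N) fires the cocked hammer: keep off it
- loupe_mid (a point): Centre of a black loupe, 38 mm across, 30 mm high, standing on the bench beside the tester's base (+y side): a bystander
- cushion_mid (a point): Centre of a black round watch-case cushion, 72 mm across, 20 mm high, on the bench beside the tester's base (-y side): a bystander
- dust_cover_mid (a point): Centre of a glass dust cover, a dome 90 mm across, 72 mm high with its knob, on the green mat to the left: a bystander
- tweezers_mid (a point): Centre of steel tweezers, 126 mm long, 5 mm thick, on the green mat: a bystander
- watch_mid (a point): Centre of a steel watch laid out flat, 160 mm long, 10 mm thick, on the green mat: a bystander
- pin_block_mid (a point): Centre of a white bracelet-pin block, 70 x 85 mm, 65 mm high, on the right of the bench: a bystander
- driver_stand_mid (a point): Centre of a black round screwdriver stand, 96 mm across, 90 mm high, on the right of the bench: a bystander
- parts_tray_mid (a point): Centre of a white round parts tray, 100 mm across, 20 mm high, on the right of the bench: a bystander

How it is judged:
By the outcome, as a careful person would: the job done as asked, in the order asked, and still so for the second after the job is handed in, with the robot touching nothing.
It also fails if it takes over 42 s, if anything falls off the work surface, if the arm or the gripper's body presses on something with over 40 N, if the wrist force passes 120 N, or if a joint passes its speed limit or range.

## Working session

There is one attempt and no reset: what is moved stays moved. The work goes in short steps, Python scripts to look and compute and a tool call to move; the robot and the scene stay as the last step left them, time stands still between calls to the robot, and variables do not carry over. Pictures are saved under pics/ and viewed, and the job is handed in when it is done.

Besides the shell and the picture viewer there is one more tool, called after "Emit:" in YAML: its name, and indented under it one key for each argument. send_rows: Moves the arm, as the interface text tells. Its arguments: {"type":"object","properties":{"plan":{"type":"array"},"claw":{"type":"number"},"newtons":{"type":"number"}},"required":["plan"]}

```bash
ls; mkdir -p pics; python3 - <<'E'
from workcell import get_state, viewer, job, env
import cv2,pickle
s=get_state();print(s,env.grasp_offset)
for n in("scene","top","wrist"):
    r=viewer.read_camera(n);cv2.imwrite(f"pics/{n}0.png",r["frame"]);pickle.dump(r,open(f"{n}0.pkl","wb"));print(n,r["mtx"],r["rvec"],r["tvec"])
E
```

```text
pics
{'clock': 0.0, 'joint_pos': array([1.01839761e+00, 3.13958557e-01, 4.49695672e-02, 1.30361811e+00,
       1.25483729e-05, 1.43120670e+00]), 'qvel': array([-5.99384606e-04, -9.52780957e-06, -3.16069909e-04,  2.54656240e-04,
        3.01733267e-04, -5.34384562e-04]), 'tau': array([-1.96202127e-04, -4.80623245e+01,  2.98534191e+01,  1.91786938e-02,
       -8.74102011e-05, -4.12184718e-06]), 'tcp_pos': array([0.2304036 , 0.52624909, 0.23042884]), 'orientation': array([ 0.69187623,  0.14431513,  0.69231881, -0.14551665]), 'wrist_force': array([ 0.04943296,  0.51182066, -0.30586232]), 'ft_torque': array([0.04061648, 0.01467624, 0.01348727]), 'finger_gap': 0.0852539184800283} 0.0187
scene [[405.43481469   0.         323.23449403]
 [  0.         405.43481469 199.11748982]
 [  0.           0.           1.        ]] [ 0.96288068  2.71004828 -0.73968262] [ 0.32575699 -0.20348015  1.47744178]
top [[514.45797379   0.         312.82719907]
 [  0.         514.45797379 199.60955908]
 [  0.           0.           1.        ]] [ 2.16103302 -2.16538015  0.17216464] [0.03144104 0.50563629 1.58974438]
wrist [[309.70691629   0.         318.53249526]
 [  0.         309.70691629 197.24860915]
 [  0.           0.           1.        ]] [-2.42320242 -1.58319366 -0.2260616 ] [-0.57503027 -0.03637356  0.37865687]
```

View pics/scene0.png

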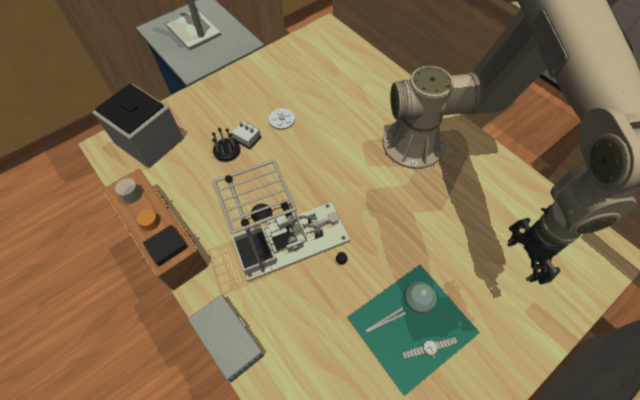

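View pics/top0.png

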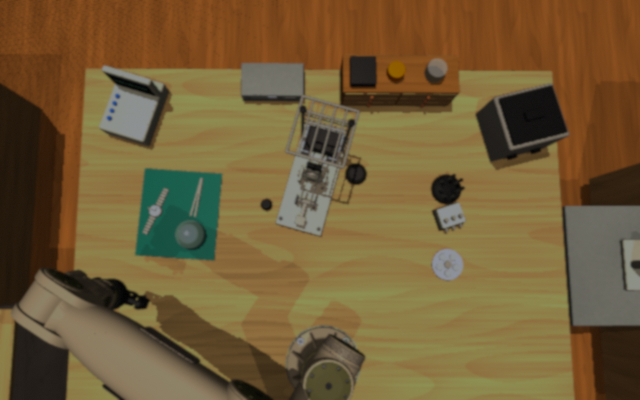

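View pics/wrist0.png

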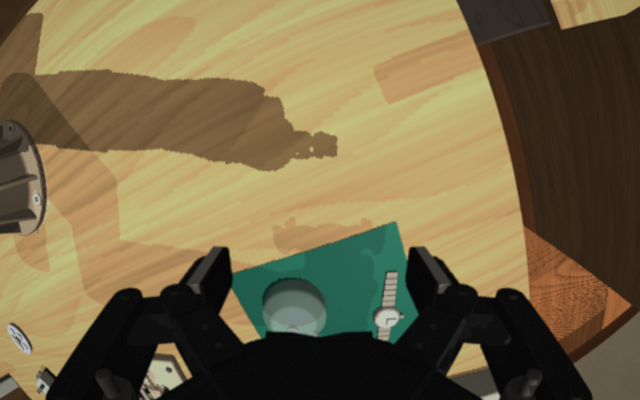

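Enlarged crops.

```bash
python3 - <<'E'
import cv2
a=cv2.imread("pics/scene0.png")[150:290,200:360];cv2.imwrite("pics/sc1.png",cv2.resize(a,None,fx=4.5,fy=4.0,interpolation=cv2.INTER_CUBIC) if 0 else cv2.resize(a,None,fx=4,fy=4,interpolation=cv2.INTER_CUBIC))
a=cv2.imread("pics/top0.png")[90:240,260:380];cv2.imwrite("pics/tp1.png",cv2.resize(a,None,fx=4,fy=4,interpolation=cv2.INTER_CUBIC))
E
```

```text
(no output)
```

View pics/sc1.png

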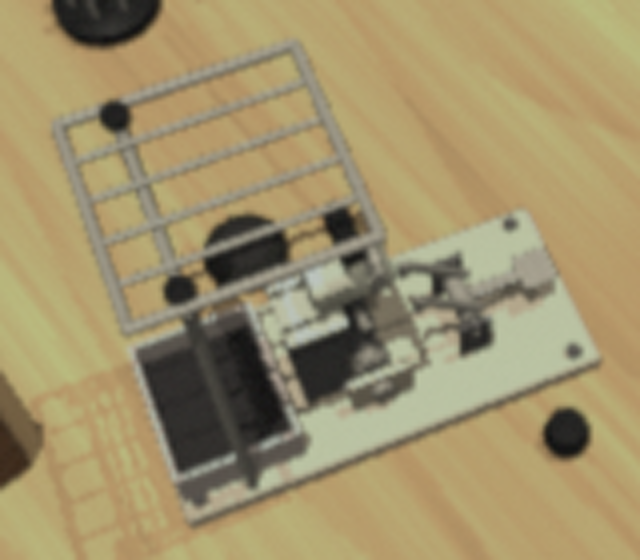

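View pics/tp1.png

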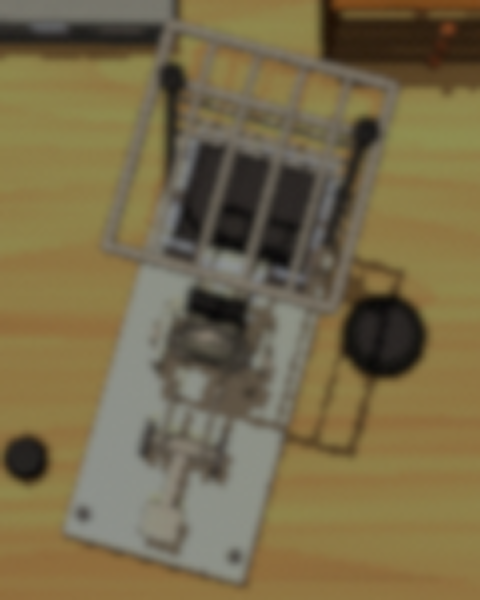

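The scene and top crops show the base corners, the guard corners and the grip (black, top crop about (217,303)). I'll fit the tester pose from those in both views.

```bash
cat > h.py <<'E'
import numpy as np,cv2,pickle
from scipy.optimize import least_squares
from scipy.spatial.transform import Rotation as R
def proj(r,P):return cv2.projectPoints(np.asarray(P,float).reshape(-1,1,3),r["rvec"],r["tvec"],r["mtx"],None)[0].reshape(-1,2)
def toW(p,P):
    c,s=np.cos(p[2]),np.sin(p[2]);P=np.asarray(P,float)/1000.
    return np.c_[p[0]+c*P[:,0]-s*P[:,1],p[1]+s*P[:,0]+c*P[:,1],P[:,2]+p[3]]
E
python3 - <<'E'
from h import *
sc=pickle.load(open("scene0.pkl","rb"));tp=pickle.load(open("top0.pkl","rb"))
T=[((-170,75,20),(65,533)),((-170,-75,20),(246,583)),((-7,78,330),(107,247)),((-7,-78,330),(332,307)),((152,78,330),(172,26)),((152,-78,330),(394,86))]
S=[((-170,75,20),(598,362)),((-170,-75,20),(527,212)),((170,75,20),(190,515)),((-7,78,330),(378,238)),((-7,-78,330),(295,47)),((152,78,330),(128,328)),((152,-78,330),(62,124))]
def up(l,o):return np.array([[o[0]+(u+.5)/4-.5,o[1]+(v+.5)/4-.5] for _,(u,v) in l])
Tu=up(T,(260,90));Su=up(S,(200,150));Tl=[a for a,_ in T];Sl=[a for a,_ in S]
f=lambda p:np.r_[(proj(tp,toW(p,Tl))-Tu).ravel(),(proj(sc,toW(p,Sl))-Su).ravel()]
r=least_squares(f,[.6,0,-.3,0],loss='soft_l1');print(r.x);print(f(r.x).reshape(-1,2).round(1))
p=r.x
np.save("p.npy",p)
print(toW(p,[(0,0,215),(-122,0,163),(-144,0,60)]))
for n,c,o in(("tp",tp,(260,90)),("sc",sc,(200,150))): print(n,((proj(c,toW(p,[(0,0,215),(0,22,215),(0,-22,215)]))-o)*4).round())
E
```

```text
[ 0.57646518  0.03087825 -0.28180694 -0.0035213 ]
[[-0.9 -0.1]
 [-0.6  0.5]
 [-0.5  0.7]
 [ 0.7  2.1]
 [ 0.1 -0.4]
 [ 1.2  0.6]
 [ 0.8 -1. ]
 [-0.6 -1.7]
 [-1.5  1.7]
 [ 1.   0.6]
 [ 0.  -0.7]
 [-0.9  1.7]
 [-2.1  0.5]]
[[0.57646518 0.03087825 0.2114787 ]
 [0.45927753 0.06480545 0.1594787 ]
 [0.43814533 0.07092347 0.0564787 ]]
tp [[216. 306.]
 [187. 297.]
 [246. 314.]]
sc [[341. 232.]
 [352. 258.]
 [330. 206.]]
```

```bash
cat >> h.py <<'E'
from workcell import get_state, viewer, job, env
G=env.grasp_offset
def cur():
    s=get_state();q=s["orientation"];return s["tcp_pos"],R.from_quat([q[1],q[2],q[3],q[0]]),s
def target(p,tilt,gt,flip):  # gt: grasp point in tester mm (offset p)
    t=np.radians(tilt);x=np.array([np.sin(t),0,-np.cos(t)]);y=np.array([0,1.,0])*flip;z=np.cross(x,y)
    Rw=R.from_euler('z',p[2])*R.from_matrix(np.c_[x,y,z])
    return toW(p,[gt])[0]+G*Rw.as_matrix()[:,0],Rw
def rel(pos,Rw,c=None):
    P,C,_=cur() if c is None else c
    return C.inv().apply(pos-P)*1000,(C.inv()*Rw).as_rotvec(degrees=True)
E
python3 - <<'E'
from h import *
p=np.load("p.npy");print(cur()[1].as_matrix().round(3))
for f in(1,-1):
  for g in ((0,0,215),(-95,0,330),(-64,0,292)):
    po,Rw=target(p,40,g,f);a,b=rel(po,Rw);print(f,po.round(3),a.round(1),b.round(1),np.linalg.norm(b).round(1))
E
```

```text
[[-0.001  0.401  0.916]
 [-0.001  0.916 -0.401]
 [-1.    -0.001 -0.   ]]
1 [0.588 0.028 0.197] [  33.8 -313.5  527.6] [ -7.2 -40.    2.7] 40.7
1 [0.497 0.054 0.312] [ -81.2 -326.   433.4] [ -7.2 -40.    2.7] 40.7
1 [0.527 0.045 0.274] [ -43.2 -321.9  464.2] [ -7.2 -40.    2.7] 40.7
-1 [0.588 0.028 0.197] [  33.8 -313.5  527.6] [162.5   4.   59.2] 173.0
-1 [0.497 0.054 0.312] [ -81.2 -326.   433.4] [162.5   4.   59.2] 173.0
-1 [0.527 0.045 0.274] [ -43.2 -321.9  464.2] [162.5   4.   59.2] 173.0
```

Emit:
send_rows:
  plan:
    - [-60,0,0,0,0,0]
    - [-80,-30,40,0,-4,0]
    - [-80,-65,87,-1,-8,0.3]
    - [-80,-102,136,-2,-12,0.6]
    - [-80,-139,185,-3,-17,1]
    - [-80,-176,234,-4,-22,1.4]
    - [-80,-213,283,-5,-27,1.8]
    - [-80,-250,332,-6,-32,2.1]
    - [-80,-287,381,-7,-36,2.4]
    - [-81,-326,430,-7.2,-40,2.7]
  claw: 85

```text
clock: 1.4
tcp_pos: [0.4939, 0.0542, 0.3125]
orientation: [0.898, 0.059, 0.417, -0.126]
wrist_force: [0.9, -0.1, -1.7]
finger_gap: 0.0849
```

```bash
python3 - <<'E'
from h import *
s=cur()[2];print(s["clock"],s["tcp_pos"],s["joint_pos"].round(2),s["wrist_force"])
p=np.load("p.npy");print(rel(*target(p,40,(-95,0,330),1)))
for n in("scene","top","wrist"):
    r=viewer.read_camera(n);cv2.imwrite(f"pics/{n}1.png",r["frame"]);pickle.dump(r,open(f"{n}1.pkl","wb"))
E
```

```text
1.4 [0.49389392 0.0541943  0.31246699] [ 0.09 -0.35 -0.65  0.6  -0.23  0.29] [ 0.94341677 -0.10789594 -1.72118396]
(array([2.06076365, 0.56101314, 1.94937332]), array([ 0.04333237,  0.2399932 , -0.09910991]))
```

View pics/wrist1.png

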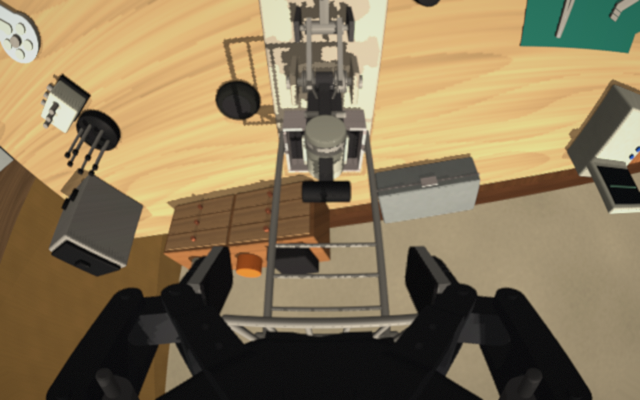

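View pics/scene1.png

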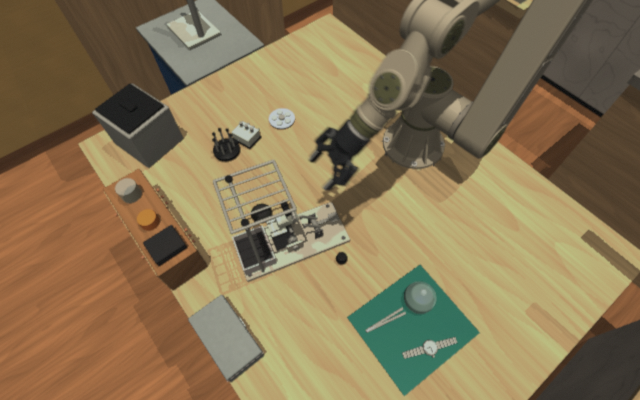

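The wrist view shows the grip at about (326,191), its ends near x=303 and 349, and the guard's rear bar near row 322. I'll enlarge it and compare with the model.

```bash
cat >> h.py <<'E'
def fproj(r,P):return cv2.fisheye.projectPoints(np.asarray(P,float).reshape(-1,1,3),np.asarray(r["rvec"],float).reshape(3,1),np.asarray(r["tvec"],float).reshape(3,1),r["mtx"],np.zeros(4))[0].reshape(-1,2)
E
python3 - <<'E'
from h import *
p=np.load("p.npy");w=pickle.load(open("wrist1.pkl","rb"))
L=[(0,0,215),(0,22,215),(0,-22,215),(-7,78,330),(-7,-78,330),(-170,75,20),(-170,-75,20),(-144,0,60)]
print(fproj(w,toW(p,L)).round(1)); Rm=cv2.Rodrigues(w["rvec"])[0];print("cam",-Rm.T@w["tvec"],Rm[2])
a=w["frame"][0:350,200:440];cv2.imwrite("pics/w1c.png",cv2.resize(a[110:260,40:200],None,fx=4,fy=4,interpolation=cv2.INTER_CUBIC))
cv2.imwrite("pics/w1d.png",cv2.resize(w["frame"][290:350,200:440],None,fx=3,fy=3,interpolation=cv2.INTER_CUBIC))
E
```

```text
[[324.3 188. ]
 [348.3 187.9]
 [300.2 188.2]
 [429.4 307.8]
 [221.5 309.5]
 [392.2 -52.2]
 [251.1 -51.6]
 [322.3 -25.3]]
cam [0.35375565 0.09214566 0.37462249] [ 0.79839681 -0.23941833 -0.55248656]
```

View pics/w1c.png

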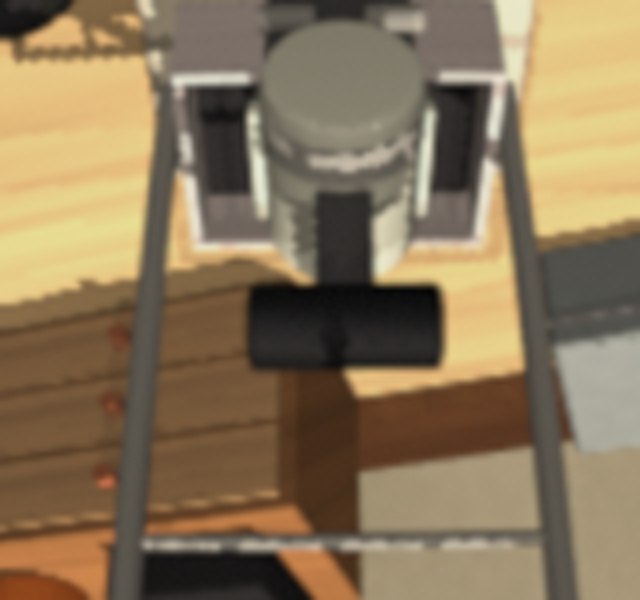

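View pics/w1d.png

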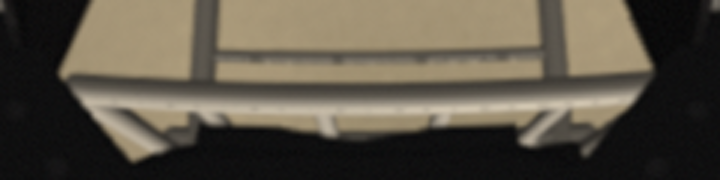

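```bash
cat > fit.py <<'E'
from h import *
sc=pickle.load(open("scene0.pkl","rb"));tp=pickle.load(open("top0.pkl","rb"));w=pickle.load(open("wrist1.pkl","rb"))
T=[((-170,75,20),(65,533)),((-170,-75,20),(246,583)),((-7,78,330),(107,247)),((-7,-78,330),(332,307)),((152,78,330),(172,26)),((152,-78,330),(394,86)),((0,0,215),(217,303))]
S=[((-170,75,20),(598,362)),((-170,-75,20),(527,212)),((170,75,20),(190,515)),((-7,78,330),(378,238)),((-7,-78,330),(295,47)),((152,78,330),(128,328)),((152,-78,330),(62,124))]
def up(l,o):return np.array([[o[0]+(u+.5)/4-.5,o[1]+(v+.5)/4-.5] for _,(u,v) in l])
Tu=up(T,(260,90));Su=up(S,(200,150));Tl=[a for a,_ in T];Sl=[a for a,_ in S]
Wl=[(0,22,215),(0,-22,215),(-7,0,330)];Wu=np.array([[350.2,191.5],[302.5,191.5],[320,319]])
def f(q,full=True,z0=None):
    p=np.r_[q,z0] if z0 is not None else q
    ww=fproj(w,toW(p,Wl))-Wu; ww[2,0]=0
    return np.r_[(proj(tp,toW(p,Tl))-Tu).ravel(),(proj(sc,toW(p,Sl))-Su).ravel(),ww.ravel()*.7]
for z0 in(None,0.,):
    r=least_squares(lambda q:f(q,z0=z0),[.58,.03,-.28,0][:4 if z0 is None else 3],loss='soft_l1')
    p=np.r_[r.x,z0] if z0 is not None else r.x
    print(p,r.cost);print(f(p).reshape(-1,2).round(1).tolist());print(toW(p,[(0,0,215)]))
# triangulate the grip alone: wrist + top + scene pixel
def g(X):
    return np.r_[(proj(tp,X)-Tu[6:]).ravel(),(fproj(w,X)-[326.3,191.5]).ravel(),(proj(sc,X)-[200+340/4,150+222/4]).ravel()]
r=least_squares(g,[.57,.03,.21],loss='soft_l1');print(r.x,r.fun)
np.save("p.npy",p)
E
python3 fit.py
```

```text
[ 5.76824788e-01  3.22457037e-02 -2.81367484e-01  5.02477782e-04] 12.104372327229973
[[-1.4, -0.3], [-1.0, 0.3], [-1.1, 0.2], [0.3, 1.6], [-0.4, -1.0], [0.8, 0.0], [-0.2, 0.6], [1.0, -1.2], [-0.4, -2.0], [-1.6, 1.7], [1.1, 0.3], [0.0, -1.2], [-1.1, 1.5], [-2.4, 0.1], [-0.0, -0.0], [-0.6, 0.2], [0.0, -0.5]]
[[0.57682479 0.0322457  0.21550248]]
[ 0.57706404  0.03213683 -0.28168749  0.        ] 12.235561045182303
[[-1.4, -0.4], [-1.0, 0.3], [-1.1, 0.1], [0.3, 1.6], [-0.4, -1.1], [0.9, 0.0], [-0.2, 0.6], [1.0, -1.1], [-0.5, -1.9], [-1.7, 1.8], [1.0, 0.4], [-0.0, -1.1], [-1.1, 1.6], [-2.4, 0.2], [-0.1, -0.2], [-0.6, 0.0], [0.0, -1.0]]
[[0.57706404 0.03213683 0.215     ]]
[0.57694018 0.03228339 0.2155519 ] [-0.22500834  0.60354065 -0.30223069  0.24199079  0.21005885  2.19107031]
```

```bash
python3 - <<'E'
from h import *
p=np.load("p.npy");print(p)
d=np.array([np.sin(np.radians(40)),0,-np.cos(np.radians(40))])
for k in(60,30,0): print(k,*[x.round(1) for x in rel(*target(p,40,np.array([0,0,215])-k*d,1))])
E
```

```text
[ 0.57706404  0.03213683 -0.28168749  0.        ]
60 [87.9  4.6  4.1] [-0.3  0.   0.2]
30 [117.9   4.7   4.1] [-0.3  0.   0.2]
0 [147.9   4.8   4.1] [-0.3  0.   0.2]
```

Emit:
send_rows:
  plan:
    - [10,4.6,4.1,0,0,0]
    - [22,4.6,4.1,0,0,0]
    - [34,4.6,4.1,0,0,0]
    - [46,4.6,4.1,0,0,0]
    - [58,4.6,4.1,0,0,0]
    - [70,4.6,4.1,0,0,0]
    - [82,4.7,4.1,0,0,0]
    - [94,4.7,4.1,0,0,0]
    - [106,4.7,4.1,0,0,0]
    - [112,4.7,4.1,0,0,0]

```text
clock: 2.8
tcp_pos: [0.5675, 0.0392, 0.2282]
orientation: [0.897, 0.06, 0.418, -0.127]
wrist_force: [-0.3, -0.1, -0.1]
finger_gap: 0.0849
```

```bash
python3 - <<'E'
from h import *
p=np.load("p.npy");s=cur()[2];print(s["clock"],s["wrist_force"],s["tcp_pos"],s["qvel"].round(3))
for n in("scene","wrist"):
    r=viewer.read_camera(n);cv2.imwrite(f"pics/{n}2.png",r["frame"]);pickle.dump(r,open(f"{n}2.pkl","wb"))
print(*rel(*target(p,40,(0,0,215),1)));print(fproj(r,toW(p,[(0,0,215),(0,22,215),(0,-22,215)])))
cv2.imwrite("pics/s2c.png",cv2.resize(cv2.imread("pics/scene2.png")[130:270,200:360],None,fx=4,fy=4,interpolation=cv2.INTER_CUBIC))
E
```

```text
2.8 [-0.2865328  -0.09111934 -0.07146381] [0.56751224 0.03919292 0.2282437 ] [-0.022  0.083 -0.022 -0.111  0.014 -0.019]
[36.21139205 -4.16488612  0.09585107] [-0.02958756 -0.00139984 -0.04388187]Traceback (most recent call last):
  File "<stdin>", line 5, in <module>
  File "h.py", line 19, in fproj
    def fproj(r,P):return cv2.fisheye.projectPoints(np.asarray(P,float).reshape(-1,1,3),np.asarray(r["rvec"],float).reshape(3,1),np.asarray(r["tvec"],float).reshape(3,1),r["mtx"],np.zeros(4))[0].reshape(-1,2)
                          ~~~~~~~~~~~~~~~~~~~~~~~~~^^^^^^^^^^^^^^^^^^^^^^^^^^^^^^^^^^^^^^^^^^^^^^^^^^^^^^^^^^^^^^^^^^^^^^^^^^^^^^^^^^^^^^^^^^^^^^^^^^^^^^^^^^^^^^^^^^^^^^^^^^^^^^^^^^^^^^^^^^^^
cv2.error: OpenCV(4.12.0) /io/opencv/modules/calib3d/src/fisheye.cpp:83: error: (-215:Assertion failed) _tvec.getMat().isContinuous() && _rvec.getMat().isContinuous() in function 'projectPoints'
```

View pics/wrist2.png

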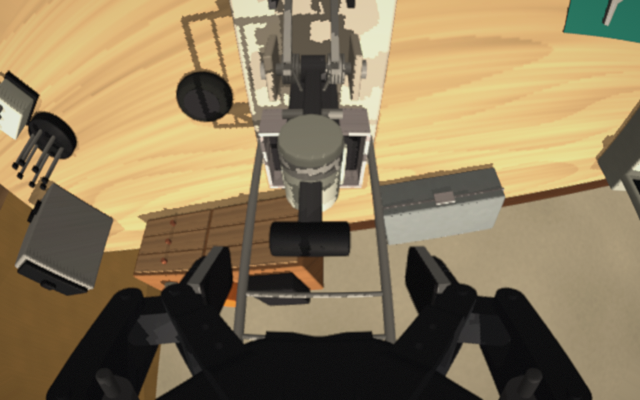

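```bash
sed -i 's/r\["mtx"\],np.zeros(4)/np.array(r["mtx"]),np.zeros(4)/; s/np.asarray(r\["rvec"\],float).reshape(3,1)/np.array(r["rvec"],float,order="C").reshape(3,1).copy()/; s/np.asarray(r\["tvec"\],float).reshape(3,1)/np.array(r["tvec"],float).reshape(3,1).copy()/' h.py
python3 - <<'E'
from h import *
p=np.load("p.npy")
r=pickle.load(open("wrist2.pkl","rb"))
print(rel(*target(p,40,(0,0,215),1)));print(fproj(r,toW(p,[(0,0,215),(0,22,215),(0,-22,215)])))
cv2.imwrite("pics/s2c.png",cv2.resize(cv2.imread("pics/scene2.png")[130:270,200:360],None,fx=4,fy=4,interpolation=cv2.INTER_CUBIC))
cv2.imwrite("pics/w2c.png",cv2.resize(r["frame"][200:320,190:450],None,fx=3,fy=3,interpolation=cv2.INTER_CUBIC))
E
```

```text
(array([36.21139205, -4.16488612,  0.09585107]), array([-0.02958756, -0.00139984, -0.04388187]))
[[310.45548683 238.61951475]
 [349.44874461 238.41895553]
 [271.71156774 238.3868053 ]]
```

View pics/s2c.png

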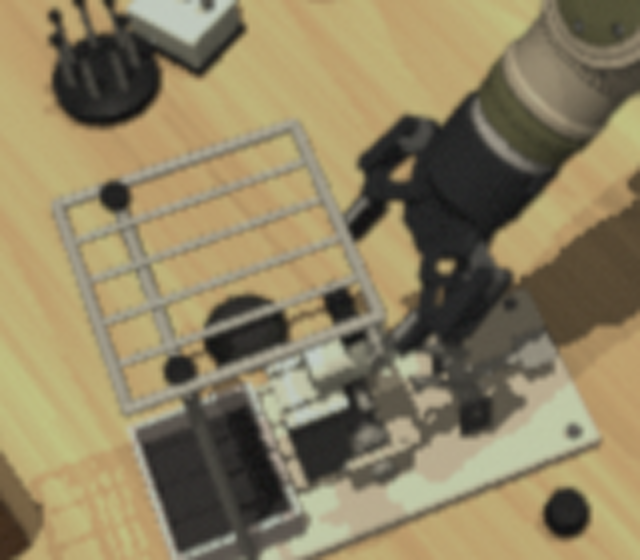

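View pics/w2c.png

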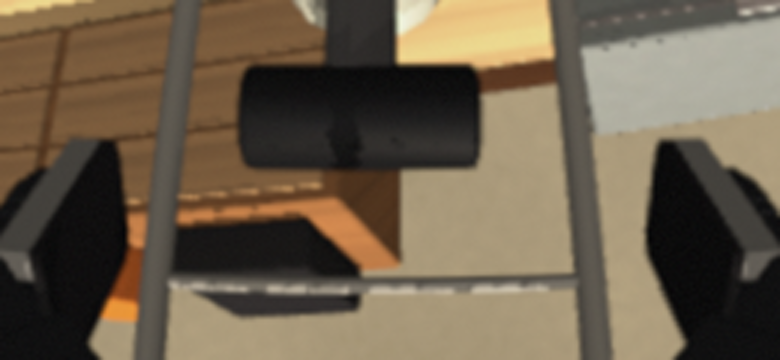

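Emit:
send_rows:
  plan:
    - [0,-4.2,0,0,0,0]
    - [5,-4.2,0,0,0,0]
    - [10,-4.2,0,0,0,0]
    - [16,-4.2,0,0,0,0]
    - [22,-4.2,0,0,0,0]
    - [28,-4.2,0,0,0,0]
    - [33,-4.2,0,0,0,0]
    - [38,-4.2,0,0,0,0]
    - [38,-4.2,0,0,0,0]
    - [38,-4.2,0,0,0,0]

```text
clock: 4.15
tcp_pos: [0.5897, 0.0287, 0.2002]
orientation: [0.898, 0.06, 0.418, -0.127]
wrist_force: [-0.1, 0.5, -0.1]
finger_gap: 0.085
```

```bash
python3 - <<'E'
from h import *
p=np.load("p.npy");s=cur()[2];print(s["clock"],s["wrist_force"],s["tcp_pos"],s["qvel"].round(3))
r=viewer.read_camera("wrist");cv2.imwrite(f"pics/wrist3.png",r["frame"][150:350,150:480].repeat(2,0).repeat(2,1))
print(*rel(*target(p,40,(0,0,215),1)))
E
```

```text
4.15 [-0.0888063   0.54422014 -0.09179834] [0.58968642 0.02866879 0.20015905] [ 0.001 -0.003  0.001  0.001  0.002  0.   ]
[-0.9888543  -0.19761615 -0.59465084] [-0.03363416  0.07653162 -0.07420701]
```

View pics/wrist3.png

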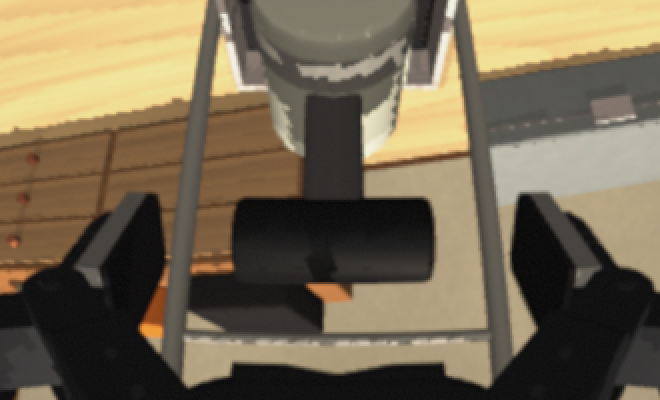

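Emit:
send_rows:
  plan:
    - [0,0,0,0,0,0]
    - [0,0,0,0,0,0]
    - [0,0,0,0,0,0]
    - [0,0,0,0,0,0]
    - [0,0,0,0,0,0]
    - [0,0,0,0,0,0]
    - [0,0,0,0,0,0]
    - [0,0,0,0,0,0]
    - [0,0,0,0,0,0]
    - [0,0,0,0,0,0]
  claw: 36
  newtons: 60

```text
clock: 5.45
tcp_pos: [0.5893, 0.0278, 0.2006]
orientation: [0.898, 0.059, 0.418, -0.128]
wrist_force: [-6.6, -1.8, 5.4]
finger_gap: 0.0429
```

```bash
python3 - <<'E'
from h import *
p=np.load("p.npy");s=cur()[2];print(s["clock"],s["wrist_force"],s["tcp_pos"],s["finger_gap"])
r=viewer.read_camera("wrist");cv2.imwrite(f"pics/wrist4.png",r["frame"][150:350,150:480].repeat(2,0).repeat(2,1))
# arc in tool axes
q0=0;C=cur()[1]
for q in np.r_[np.arange(0,.93,.1),.83,.84,.85,.86,.8]:
    d=np.array([-170*np.sin(q),0,170*np.cos(q)-170])
    print(round(q,2),C.inv().apply(R.from_euler('z',p[2]).apply(d)).round(1))
E
```

```text
5.45 [-6.63309097 -1.77712072  5.39276591] [0.58925034 0.02779167 0.20063085] 0.04292422594928791
0.0 [0. 0. 0.]
0.1 [-10.3  -0.  -13.5]
0.2 [-19.2  -0.  -28. ]
0.3 [-26.6  -0.1 -43.3]
0.4 [-32.4  -0.1 -59.3]
0.5 [-36.6  -0.1 -75.7]
0.6 [-39.1  -0.1 -92.5]
0.7 [-4.000e+01 -1.000e-01 -1.095e+02]
0.8 [-3.910e+01 -1.000e-01 -1.265e+02]
0.9 [ -36.6   -0.2 -143.3]
0.83 [ -38.5   -0.2 -131.6]
0.84 [ -38.3   -0.2 -133.2]
0.85 [ -38.1   -0.2 -134.9]
0.86 [ -37.8   -0.2 -136.6]
0.8 [-3.910e+01 -1.000e-01 -1.265e+02]
```

View pics/wrist4.png

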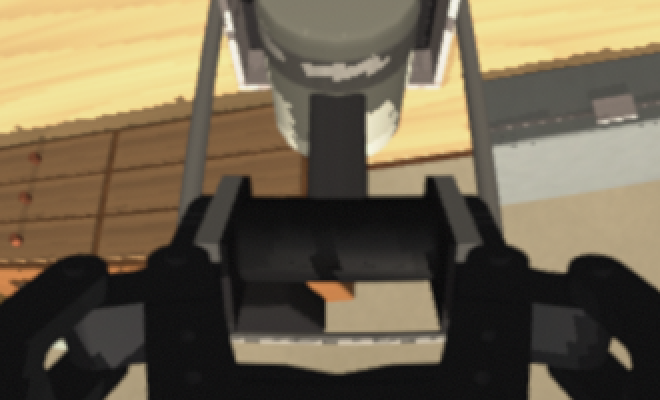

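Emit:
send_rows:
  plan:
    - [-2.7,0,-3.3,0,0,0]
    - [-5.3,0,-6.6,0,0,0]
    - [-7.8,0,-10,0,0,0]
    - [-10.3,0,-13.5,0,0,0]
    - [-12.7,0,-17.1,0,0,0]
    - [-14.9,0,-20.7,0,0,0]
    - [-17.1,0,-24.3,0,0,0]
    - [-19.2,0,-28,0,0,0]
    - [-19.2,0,-28,0,0,0]
    - [-19.2,0,-28,0,0,0]

```text
clock: 6.75
tcp_pos: [0.5574, 0.0369, 0.1975]
orientation: [0.898, 0.059, 0.417, -0.128]
wrist_force: [1.4, -5.8, 0.6]
finger_gap: 0.0422
```

```bash
cat > chk.py <<'E'
from h import *
import sys
p=np.load("p.npy");P,C,s=cur();F=R.from_euler('z',-p[2]).apply(s["wrist_force"])
k=sys.argv[1]
r=viewer.read_camera("wrist");cv2.imwrite(f"pics/w_{k}.png",r["frame"][0:350,120:520].repeat(2,0)[:600].repeat(2,1)[:600] if 0 else cv2.resize(r["frame"][0:360,120:520],None,fx=1.6,fy=1.6))
g=P-G*C.as_matrix()[:,0]; t=R.from_euler('z',-p[2]).apply(g-np.r_[p[:2],0])*1000
q=np.arctan2(-t[0],t[2]-45)
print("t",s["clock"],"F tester",F.round(1),"F tool",C.inv().apply(s["wrist_force"]).round(1),"gap",s["finger_gap"],"grasp tester",t.round(1),"q",q.round(3),"r",np.hypot(t[0],t[2]-45).round(1))
print("radial F(out +)",(F@[-np.sin(q),0,np.cos(q)]).round(1),"tang(back +)",(F@[-np.cos(q),0,-np.sin(q)]).round(1),"q4,6",s["joint_pos"].round(2))
E
python3 chk.py 5
```

```text
t 6.75 F tester [ 2.9 -5.2  0.6] F tool [ 1.5 -5.2  2.6] gap 0.042240070669288296 grasp tester [-32.2  -0.8 211.7] q 0.191 r 169.8
radial F(out +) 0.0 tang(back +) -3.0 q4,6 [ 0.03 -0.13 -0.8   0.22 -0.2   0.24]
```

View pics/w_5.png

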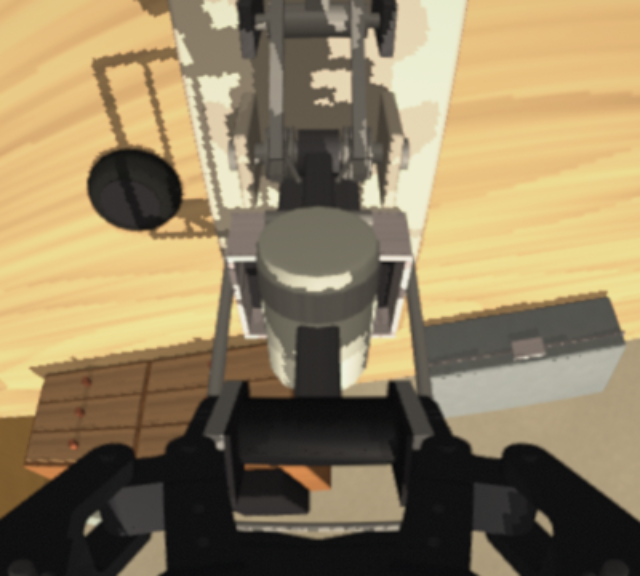

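Emit:
send_rows:
  plan:
    - [-1.9,-0.4,-3.8,0,0,0]
    - [-3.8,-0.4,-7.6,0,0,0]
    - [-5.6,-0.4,-11.4,0,0,0]
    - [-7.4,-0.4,-15.3,0,0,0]
    - [-10.4,-0.4,-23.3,0,0,0]
    - [-13.2,-0.4,-31.3,0,0,0]
    - [-15.4,-0.4,-39.5,0,0,0]
    - [-16.4,-0.4,-43.6,0,0,0]
    - [-17.4,-0.4,-47.7,0,0,0]
    - [-17.4,-0.4,-47.7,0,0,0]

```text
clock: 8.05
tcp_pos: [0.5115, 0.05, 0.1803]
orientation: [0.898, 0.059, 0.417, -0.128]
wrist_force: [1.0, -6.0, 1.8]
finger_gap: 0.0427
```

```bash
python3 chk.py 6
```

```text
t 8.05 F tester [ 2.6 -5.5  1.8] F tool [ 0.3 -5.5  3.2] gap 0.0426605981581352 grasp tester [-80.   -1.1 194.6] q 0.491 r 169.6
radial F(out +) 0.4 tang(back +) -3.2 q4,6 [ 0.07 -0.2  -0.9   0.2  -0.23  0.28]
```

View pics/w_6.png

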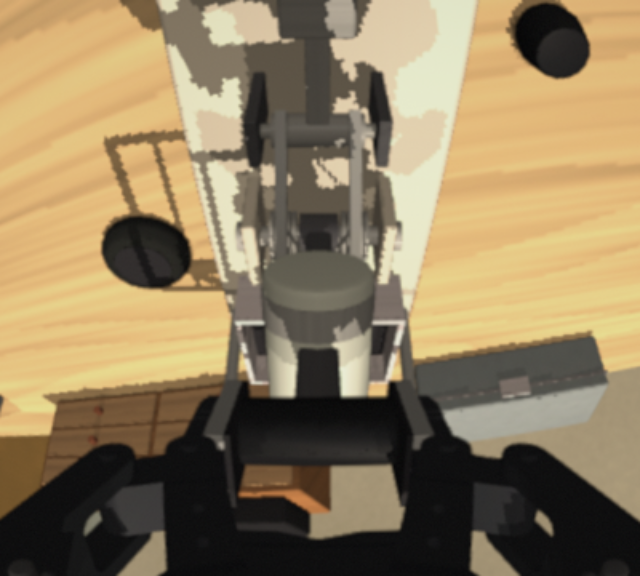

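Emit:
send_rows:
  plan:
    - [-0.7,0.2,-4.2,0,0,0]
    - [-1.3,0.2,-8.5,0,0,0]
    - [-1.9,0.2,-12.6,0,0,0]
    - [-2.5,0.2,-16.8,0,0,0]
    - [-2.8,0.2,-21.1,0,0,0]
    - [-3,0.2,-25.4,0,0,0]
    - [-3.2,0.2,-29.6,0,0,0]
    - [-3.4,0.2,-33.8,0,0,0]
    - [-3.4,0.2,-33.8,0,0,0]
    - [-3.4,0.2,-33.8,0,0,0]

```text
clock: 9.35
tcp_pos: [0.4848, 0.0576, 0.1615]
orientation: [0.898, 0.059, 0.417, -0.129]
wrist_force: [-2.1, -8.0, 5.0]
finger_gap: 0.0429
```

```bash
python3 chk.py 7
```

```text
t 9.35 F tester [ 0.2 -8.2  5. ] F tool [-3.7 -8.2  3.4] gap 0.042894264494788725 grasp tester [-107.8   -1.1  175.7] q 0.69 r 169.5
radial F(out +) 3.8 tang(back +) -3.3 q4,6 [ 0.11 -0.23 -0.97  0.16 -0.25  0.3 ]
```

View pics/w_7.png

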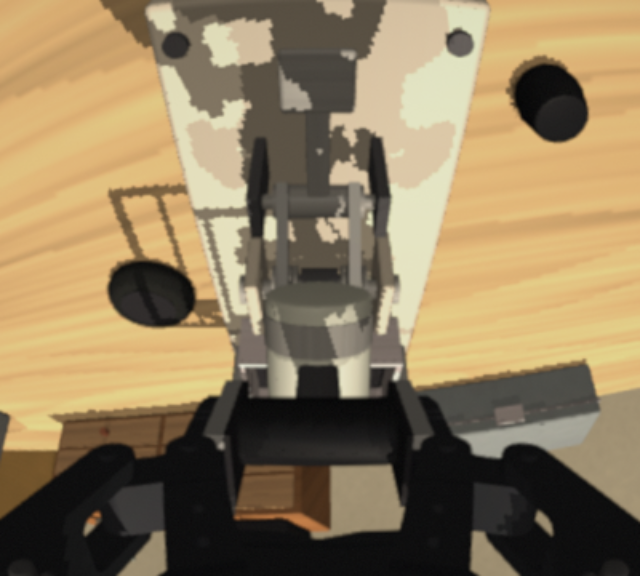

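Emit:
send_rows:
  plan:
    - [0.2,-0.5,-4.3,0,0,0]
    - [0.4,-0.5,-8.6,0,0,0]
    - [0.6,-0.5,-12.8,0,0,0]
    - [0.9,-0.5,-17,0,0,0]
    - [1.4,-0.5,-21.2,0,0,0]
    - [1.9,-0.5,-25.4,0,0,0]
    - [2.3,-0.5,-27.1,0,0,0]
    - [2.7,-0.5,-28.8,0,0,0]
    - [2.7,-0.5,-28.8,0,0,0]
    - [2.7,-0.5,-28.8,0,0,0]

```text
clock: 10.65
tcp_pos: [0.4658, 0.0631, 0.1421]
orientation: [0.897, 0.059, 0.418, -0.13]
wrist_force: [-5.5, -9.3, 8.4]
finger_gap: 0.043
```

```bash
python3 chk.py 8; python3 - <<'E'
from h import *
r=viewer.read_camera("scene");cv2.imwrite("pics/s8.png",cv2.resize(r["frame"][150:290,200:380],None,fx=4,fy=4,interpolation=cv2.INTER_CUBIC))
E
```

```text
t 10.65 F tester [ -2.7 -10.5   8.4] F tool [ -8.1 -10.5   3.4] gap 0.04295792884751994 grasp tester [-127.5   -1.1  156.4] q 0.853 r 169.3
radial F(out +) 7.6 tang(back +) -4.6 q4,6 [ 0.13 -0.23 -1.03  0.12 -0.27  0.33]
```

View pics/w_8.png

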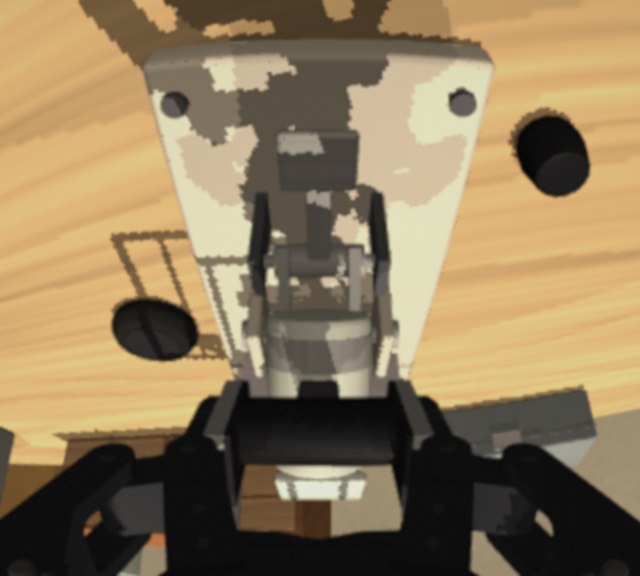

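View pics/s8.png

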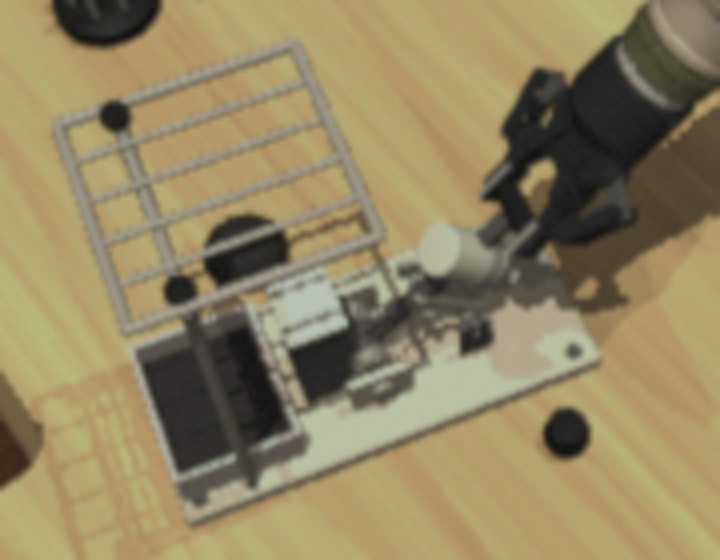

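```bash
python3 - <<'E'
from h import *
s=get_state();print(s["joint_pos"].round(4),s["tcp_pos"],s["clock"])
E
```

```text
[ 0.1328 -0.2272 -1.027   0.117  -0.2669  0.3266] [0.46576973 0.06304103 0.1420784 ] 10.75
```

Emit:
send_rows:
  plan:
    - [-0.1,-0.2,0.8,0,0,0]
    - [-0.2,-0.4,1.6,0,0,0]
    - [-0.3,-0.6,2.4,0,0,0]
    - [-0.5,-0.7,3.2,0,0,0]
    - [-0.6,-0.7,4,0,0,0]
    - [-0.8,-0.7,4.8,0,0,0]
    - [-0.9,-0.7,5.6,0,0,0]
    - [-1.1,-0.7,6.4,0,0,0]
    - [-1.2,-0.7,7.2,0,0,0]
    - [-1.2,-0.7,7.2,0,0,0]

```text
clock: 12.0
tcp_pos: [0.4709, 0.0615, 0.1481]
orientation: [0.897, 0.059, 0.418, -0.129]
wrist_force: [0.2, -7.1, 3.3]
finger_gap: 0.0433
```

```bash
python3 chk.py 9
```

```text
t 12.0 F tester [ 2.1 -6.8  3.3] F tool [-1.1 -6.8  3.7] gap 0.04325616459682471 grasp tester [-122.2   -1.2  162.4] q 0.805 r 169.4
radial F(out +) 0.7 tang(back +) -3.8 q4,6 [ 0.12 -0.23 -1.01  0.13 -0.26  0.32]
```

Emit:
send_rows:
  plan:
    - [-0.1,0,0.3,0,0,0]
    - [-0.1,0,0.6,0,0,0]
    - [-0.2,0,0.9,0,0,0]
    - [-0.2,0,1.2,0,0,0]
    - [-0.2,0,1.5,0,0,0]
    - [-0.2,0,1.8,0,0,0]
    - [-0.2,0,2.0,0,0,0]
    - [-0.2,0,2.0,0,0,0]
    - [-0.2,0,2.0,0,0,0]
    - [-0.2,0,2.0,0,0,0]

```text
clock: 13.3
tcp_pos: [0.472, 0.0612, 0.1492]
orientation: [0.897, 0.059, 0.418, -0.129]
wrist_force: [-2.2, -7.3, 4.2]
finger_gap: 0.0433
```

```bash
python3 chk.py 10
```

```text
t 13.3 F tester [-0.1 -7.6  4.2] F tool [-3.3 -7.6  2.6] gap 0.04333038512950713 grasp tester [-121.1   -1.2  163.5] q 0.796 r 169.4
radial F(out +) 3.0 tang(back +) -2.9 q4,6 [ 0.12 -0.23 -1.01  0.14 -0.26  0.32]
```

View pics/w_10.png

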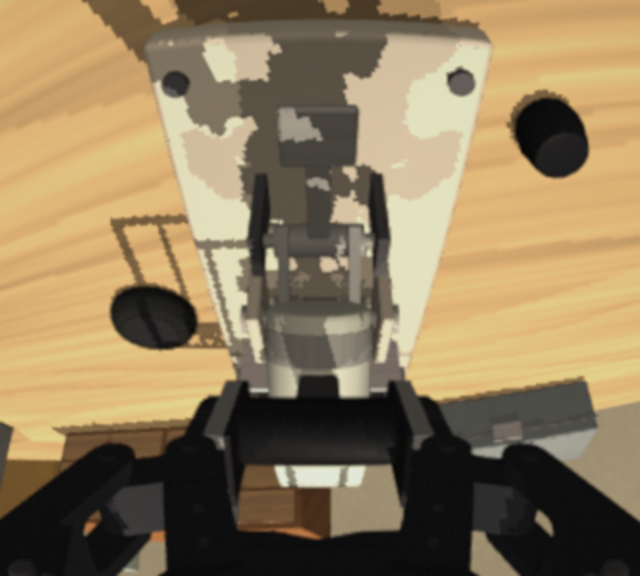

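Emit:
send_rows:
  plan:
    - [0,0,0.3,0,0,0]
    - [-0.1,0,0.6,0,0,0]
    - [-0.1,0,0.9,0,0,0]
    - [-0.1,0,1.2,0,0,0]
    - [-0.2,0,1.5,0,0,0]
    - [-0.2,0,1.8,0,0,0]
    - [-0.2,0,2.0,0,0,0]
    - [-0.2,0,2.0,0,0,0]
    - [-0.2,0,2.0,0,0,0]
    - [-0.2,0,2.0,0,0,0]

```text
clock: 14.6
tcp_pos: [0.4723, 0.0611, 0.1495]
orientation: [0.897, 0.059, 0.419, -0.129]
wrist_force: [-3.3, -6.2, 4.2]
finger_gap: 0.0429
```

```bash
python3 chk.py 11
```

```text
t 14.6 F tester [-1.5 -6.9  4.2] F tool [-4.1 -6.9  1.6] gap 0.04294278530320239 grasp tester [-120.7   -1.2  163.9] q 0.793 r 169.4
radial F(out +) 4.0 tang(back +) -2.0 q4,6 [ 0.12 -0.23 -1.    0.14 -0.26  0.32]
```

Emit:
send_rows:
  plan:
    - [0,0,0.3,0,0,0]
    - [-0.1,0,0.6,0,0,0]
    - [-0.1,0,0.9,0,0,0]
    - [-0.1,0,1.2,0,0,0]
    - [-0.2,0,1.5,0,0,0]
    - [-0.2,0,1.8,0,0,0]
    - [-0.2,0,2.0,0,0,0]
    - [-0.2,0,2.0,0,0,0]
    - [-0.2,0,2.0,0,0,0]
    - [-0.2,0,2.0,0,0,0]

```text
clock: 15.9
tcp_pos: [0.4726, 0.061, 0.1498]
orientation: [0.896, 0.059, 0.42, -0.128]
wrist_force: [-5.2, -4.9, 1.1]
finger_gap: 0.0428
```

```bash
python3 chk.py 12
```

```text
t 15.9 F tester [-3.6 -6.1  1.1] F tool [-3.2 -6.1 -2.1] gap 0.04277425012441478 grasp tester [-120.3   -1.2  164.2] q 0.79 r 169.4
radial F(out +) 3.4 tang(back +) 1.7 q4,6 [ 0.12 -0.23 -1.    0.15 -0.25  0.32]
```

Emit:
send_rows:
  plan:
    - [0,0,-0.5,0,0,0]
    - [0,0,-1.0,0,0,0]
    - [0.1,0,-1.5,0,0,0]
    - [0.1,0,-1.8,0,0,0]
    - [0.1,0,-1.8,0,0,0]
    - [0.1,0,-1.8,0,0,0]
    - [0.1,0,-1.8,0,0,0]
    - [0.1,0,-1.8,0,0,0]
    - [0.1,0,-1.8,0,0,0]
    - [0.1,0,-1.8,0,0,0]
  newtons: 20

```text
clock: 17.2
tcp_pos: [0.4723, 0.0611, 0.1496]
orientation: [0.897, 0.059, 0.419, -0.129]
wrist_force: [-2.9, -6.5, 2.2]
finger_gap: 0.0429
```

```bash
python3 chk.py 13
```

```text
t 17.2 F tester [-1.  -7.1  2.2] F tool [-2.3 -7.1  0.6] gap 0.04292810475910641 grasp tester [-120.7   -1.2  163.9] q 0.793 r 169.4
radial F(out +) 2.2 tang(back +) -0.9 q4,6 [ 0.12 -0.23 -1.    0.14 -0.26  0.32]
```

Held at q of about 0.79 with almost no tangential load, so I'll open.

Emit:
send_rows:
  plan:
    - [0,0,0,0,0,0]
    - [0,0,0,0,0,0]
    - [0,0,0,0,0,0]
    - [0,0,0,0,0,0]
    - [0,0,0,0,0,0]
    - [0,0,0,0,0,0]
    - [0,0,0,0,0,0]
    - [0,0,0,0,0,0]
    - [0,0,0,0,0,0]
    - [0,0,0,0,0,0]
  claw: 85

```text
clock: 18.5
tcp_pos: [0.4733, 0.0621, 0.15]
orientation: [0.897, 0.06, 0.419, -0.127]
wrist_force: [0.4, -0.1, -0.0]
finger_gap: 0.085
```

```bash
python3 chk.py 14
```

```text
t 18.5 F tester [ 0.4 -0.  -0. ] F tool [ 0.3 -0.   0.3] gap 0.08500905847719854 grasp tester [-120.    -0.   164.4] q 0.788 r 169.3
radial F(out +) -0.3 tang(back +) -0.3 q4,6 [ 0.12 -0.23 -1.    0.14 -0.25  0.32]
```

View pics/w_14.png

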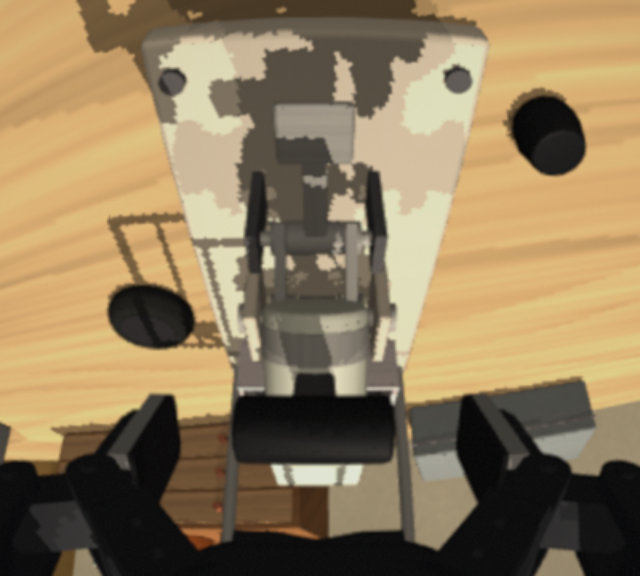

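Emit:
send_rows:
  plan:
    - [-5,0,0,0,0,0]
    - [-12,0,0,0,0,0]
    - [-20,0,0,0,0,0]
    - [-30,0,0,0,0,0]
    - [-40,0,0,0,0,0]
    - [-50,0,0,0,0,0]
    - [-62,0,5,0,0,0]
    - [-78,0,18,0,0,0]
    - [-95,0,32,0,0,0]
    - [-110,0,44,0,0,0]

```text
clock: 19.8
tcp_pos: [0.4376, 0.0725, 0.264]
orientation: [0.897, 0.06, 0.419, -0.127]
wrist_force: [0.3, -0.3, -0.3]
finger_gap: 0.0848
```

```bash
python3 chk.py 15;python3 - <<'E'
from h import *
for n in("scene","top"):
    r=viewer.read_camera(n);cv2.imwrite(f"pics/{n}15.png",r["frame"])
    if n=="scene":cv2.imwrite("pics/s15.png",cv2.resize(r["frame"][150:290,200:380],None,fx=4,fy=4,interpolation=cv2.INTER_CUBIC))
s=get_state();print(s["joint_pos"].round(3),s["qvel"].round(3))
E
```

```text
t 19.8 F tester [ 0.4 -0.2 -0.3] F tool [ 0.5 -0.2  0.1] gap 0.08480284856356883 grasp tester [-157.2   -0.   278.4] q 0.593 r 281.4
radial F(out +) -0.5 tang(back +) -0.1 q4,6 [ 0.18 -0.43 -0.8   0.55 -0.29  0.36]
[ 0.175 -0.428 -0.805  0.547 -0.287  0.361] [-0.003  0.017 -0.044 -0.011  0.003 -0.002]
```

View pics/w_15.png

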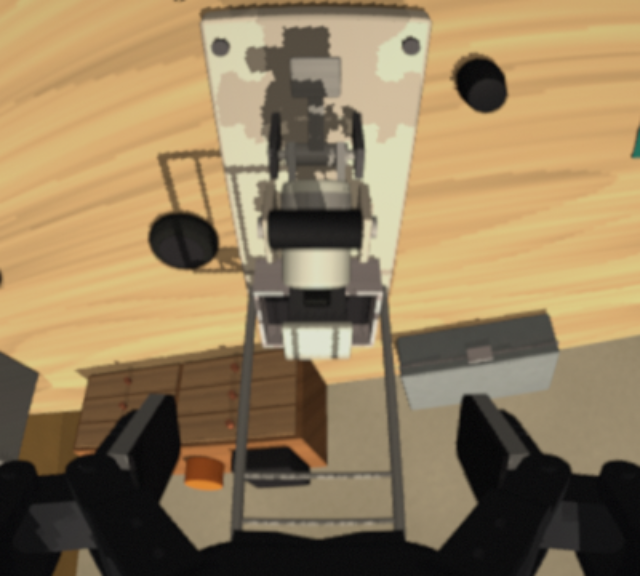

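View pics/s15.png

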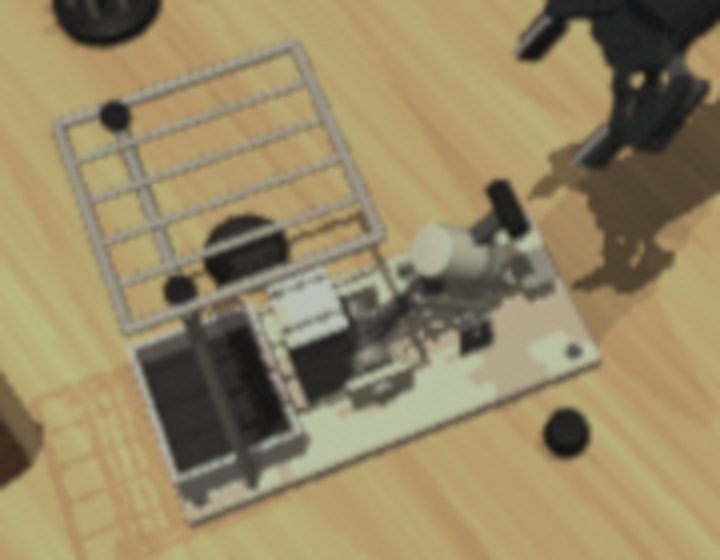

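View pics/scene15.png

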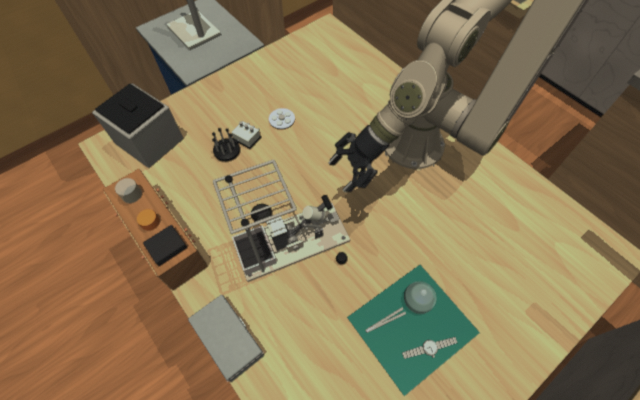

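The hammer is still cocked with its grip free at about (507,208) in the scene crop. The gripper is clear of it and the bystanders are where they were.

```bash
python3 -c "
from workcell import job
print(job.hand_in())"
```

```text
the job is handed in; nothing more can be done
None
```

The shock tester's hammer is cocked on its catch, the gripper is clear of it, and I handed the job in at about 20 s on the robot clock (limit 42 s).

**What I did:** I found the tester from the scene, top and wrist pictures and came in from behind at 40°. I pinched the grip end to end and drew it along its arc to a hammer angle of about 0.85 rad. I then eased it forward onto the catch, opened the gripper and backed off.

**Last checks:**
- **Hooked:** While easing forward, the hammer stopped at about 0.79 rad. It moved only about 0.5 mm for each 2 mm commanded, and the force along its swing changed sign.
- **Stayed cocked:** After release, the wrist force was close to 0 N. The wrist and scene pictures show the hammer still cocked, the trigger untouched and the bystanders unmoved as far as I could see by eye.

**What was off:**
- **Side force:** While gripping, there was a steady 5–10 N sideways force, probably from a grasp about 1 mm off centre. It went away when the gripper opened.
- **Joint 3:** It came close to its lower limit at full draw, reading -1.027 rad against -1.03. The reading itself was not past the limit.
- **Hold angle:** The measured 0.79 rad is slightly under the stated 0.80, within my measuring error.

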